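# Open the touch-latch control box and call the garment carousel

## Task

The carousel's control box stands on the counter with its push-to-open lid shut: press the lid's free edge down until the catch lets go and the lid springs ajar, then push the lid on with a finger until it lies right back against its stop and stays there by itself, and press the larger of the two round buttons inside all the way down and let it come up again. Never push the smaller button down. This is done by touch alone: pick nothing up, and leave all the loose things on and around the box standing where they are.

Things in the scene. Friction and masses are not known exactly. Their poses are not given: they have to be found in the camera images.
- console: control box, painted grey metal, fixed: 180 mm deep (x), 300 wide (y), 60 tall. Origin: centre of its underside; x points from its side nearer the robot to the far side, y left, z up. Its left part is a cavity, x -72 to +62, y -45 to +125 mm, floor 18 mm above the counter, shut by the lid; the right part is a solid flat deck, 60 mm high. Place and yaw vary
- lid (a joint): lid angle (rad), about 0 shut. Pushed in it stops firmly at -0.065 (free edge 8 mm down; 4 to 8 N near the edge). Pushed beyond about -0.045 the catch lets go; as the finger draws back the spring pin lifts the lid to about 0.68 (ajar) and holds it. A shorter push stays latched, perhaps sunk a little. Beyond ajar it swings freely: falls back unless past upright (1.57), then to its stop at 1.9
- lid_press (a point): where to press: point on the lid's top face, mid-width, 18 mm in from the free edge; moves with the lid
- lid_edge (a point): middle of the lid's free edge (the edge nearer the robot while shut), at mid-thickness, 130 mm from the hinge line; moves with the lid. Ajar it stands about 80 mm above the rim
- lid_hinge (a point): point on the lid's hinge line (along the box's y) at mid-width and mid-thickness, 56 mm above the counter; fixed to the box, axes as the box's. The lid is a plain steel plate, 130 mm from hinge to free edge, 166 mm wide, 8 mm thick, about 0.2 kg, no handle, flush with the box's top when shut (60 mm above the counter), hinged at its far (+x) edge
- catch (a joint): travel of the spring pin (m), black, 12 mm thick, in the cavity 45 mm from the hinge line, 14 mm from the cavity's left wall: 0 under the shut lid, -0.003 pushed in, 0.034 sprung out (top 86 mm above the counter; it stays out). The hook holding the lid is hidden in the box's front wall; its striker, a stub 19 mm long, hangs under the lid 10 mm from the free edge, 60 mm left of mid-width
- call (a joint): travel of the larger button (m): 0 up, 0.006 fully down; a spring of 1.5 to 5 N brings it up again
- call_top (a point): centre of the top of the larger button: plain grey, round, 34 mm wide in a black collar 50 mm wide; its top is 40 mm above the counter, 20 below the box's rim, 10 above its collar. It stands in the cavity at the box's x = -25 mm; the two buttons are side by side, 72 mm apart in y, and swap places from run to run. Hidden by the lid at the start
- jog (a joint): travel of the smaller button (m): 0 up, 0.006 fully down; not to be pressed
- jog_top (a point): centre of the top of the smaller button: plain grey, 18 mm wide in a black collar 34 mm wide, same height as the larger one
- spool: a wooden thread spool, 34 mm wide and 46 mm tall, standing loose on the control box's side deck (right of the lid, seen from the robot); stays where it is. Origin: centre of its underside
- brush: a loose wooden clothes brush, 170 x 48 mm, 36 mm tall, lying on the counter in front of the control box; stays where it is. Origin: centre of its underside
- stapler: a loose stapler, 120 x 34 x 50 mm, left of the control box; stays where it is. Origin: centre of its underside
- pin_tin: an open steel tin for pins, 72 mm wide, 40 mm tall, right of the control box; stays where it is. Origin: centre of its underside
- tape: a loose tape dispenser, 150 x 55 mm, 84 mm tall, beyond the control box; stays where it is. Origin: centre of its underside
- tag_box: a small open carton of paper tags, 120 x 80 mm, 45 mm tall, beyond the control box; stays where it is. Origin: centre of its underside
- sanitizer: a clear hand-gel bottle, 60 mm wide, 150 mm tall, right of the control box; stays where it is. Origin: centre of its underside

How it is judged:
By the outcome, as a careful person would: the job done as asked, in the order asked, and still so for the second after the job is handed in, with the robot touching nothing.
It also fails if it takes over 48 s, if anything falls off the work surface, if the arm or the gripper's body presses on something with over 40 N, if the wrist force passes 120 N, or if a joint passes its speed limit or range.

## Robot

A 7-joint arm with a two-finger parallel gripper is mounted at the origin on the work surface. World frame = base frame: x ahead of the robot, y to its left, z up, the work surface at z = 0. Lengths are in m, angles in rad, forces in N, time in s.
With the tool pointing down it reaches from about 0.4 to 0.925 m from the base axis. Payload 4.1 kg.
Tool frame: the origin (TCP) lies between the finger pads; the fingertips stand 11 mm ahead of it and the grasp point (between the pads) lies 8 mm behind it; z points along the fingers, y is the line along which they close (so a half turn about z gives the same grasp; the last joint's range is limited). The gripper opens to 85 mm and grips with 20 to 120 N. Pads are 22 mm wide; open, the fingers measure 114 mm over their backs; the gripper's body (76 mm by 85 mm) begins 54 mm behind the grasp point. The pads swing forward as they close: fully open they stand 13 mm farther back than shut.
Start: joints at [-1.329, 0.398, 0.045, 1.537, -0.019, 1.207, -0.051], TCP at [0.217, 0.613, 0.242] pointing down, gripper open.
Joint ranges: [-2.82, 2.82], [-0.49, 2.23], [-1.37, 1.46], [0, 2.46], [-1.36, 4.5], [0.23, 2], [-2.94, 2.94]. Speed limits (rad/s): [2.57, 2.57, 3.14, 3.14, 3.14, 3.14, 3.14].

## Interface

Orientations are given as a rotation vector (axis times angle).
In Python, from bench import move_ptp, movel, move_j, gripper_open, close, sleep, solve_ik, state, snapshot, camera_info, Unreachable, hand_in gives the robot as it stands. Calls block until the motion is done:
- move_ptp(position, orientation): joint-space move of the TCP to a pose.
- movel(position, orientation=None, v=0.15, max_force=None): straight line of the TCP; orientation=None keeps the orientation; v is the mean speed in m/s. With max_force (N) it stops when the force on the tool has changed by that much, and returns True; else False.
- move_j(angles): joint-space move.
- gripper_open() and close(): open the fingers fully, or close them until they stop; the grip force is fixed at half the most.
- sleep(seconds).
- solve_ik(position, orientation): joint angles nearest the present ones, or None.
- state(): the state.
- snapshot(name): name is "scene" or "top" or "wrist"; returns the picture (400x640x3 uint8, blue, green, red); there is no depth.
- camera_info(name): a dict with "fx", "fy", "cx", "cy" (pixels), "view" (4x4, takes a point from world to camera coordinates). Camera axes: x right, y up, looking along -z (the intrinsics and any distortion apply to the point x, -y, -z); pixel columns grow to the right and rows downward; lengths in m; the calibration is good to about 2 mm. The wrist camera is an equidistant fisheye: a pixel r from the principal point sees the ray r / f radians off the axis. A picture is of the moment at which its call begins: read the wrist's pose just before it. camera_info takes no time and is no camera call; for the wrist camera it gives the pose at the moment of the call.
A pose or a line that the arm cannot do raises Unreachable and nothing moves.
- hand_in(): hands the job in; it is judged then, once.
The state is a dict: "clock": time; "joint_pos": joint angles; "joint_velocities": joint speeds; "joint_torque": joint torques, N m; "position": TCP position; "orientation": TCP orientation; "ft_force": force on the tool from outside, world axes, zero at the start; "wrist_torque": the same for the moment, N m; "grip_width": opening from 0.0 (shut) to 1.0 (fully open); "grasp_force": force on a finger pad.
Only numpy, scipy, OpenCV 4.12 (cv2) and the standard library are available. Lean on these libraries where they do the work, as an engineer would, in place of code of your own. Each camera call takes 0.05 s, during which the arm holds its last target. There are 200 camera calls.

## Working session

There is one attempt and no reset: what is moved stays moved. The work goes in short steps, each a Python script; the robot and the scene stay as the last script left them, time stands still between calls to the robot, and variables do not carry over. Pictures are saved under pics/ and viewed, at most 10 in all, crops included, and the job is handed in when it is done.

```bash
ls; mkdir -p pics; python3 - <<'E'
from bench import *
import cv2,numpy as np
a=snapshot("scene");b=snapshot("top")
cv2.imwrite("pics/scene.png",a);cv2.imwrite("pics/top.png",b)
for n in("scene","top"):
    i=camera_info(n);print(n,{k:(np.round(v,4).tolist()) for k,v in i.items() if not isinstance(v,str)})
s=state();print(s["clock"],s["position"],s["orientation"],s["ft_force"])
E
```

```text
pics
scene {'fx': 455.8279, 'fy': 455.8279, 'cx': 318.404, 'cy': 197.2757, 'view': [[-0.3497, 0.9368, -0.0093, 0.1665], [-0.7124, -0.2594, 0.6521, 0.3742], [0.6085, 0.2346, 0.7581, -1.4722], [0.0, 0.0, 0.0, 1.0]]}
top {'fx': 463.1647, 'fy': 463.1647, 'cx': 310.5098, 'cy': 193.3916, 'view': [[-0.0164, -0.9999, -0.0053, 0.0722], [0.9968, -0.0167, 0.0784, -0.5803], [-0.0785, -0.004, 0.9969, -1.0316], [0.0, 0.0, 0.0, 1.0]]}
0.1 [0.21704739 0.61212846 0.24137771] [-5.32540808e-01 -3.09594397e+00  2.65315557e-03] [ 0.75533283  0.6589076  -0.32540147]
```

View pics/top.png

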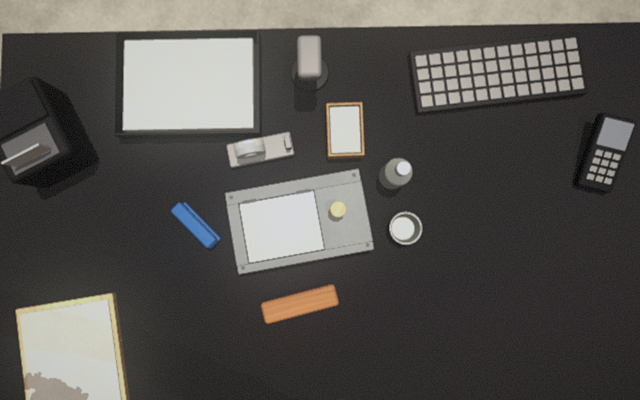

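View pics/scene.png

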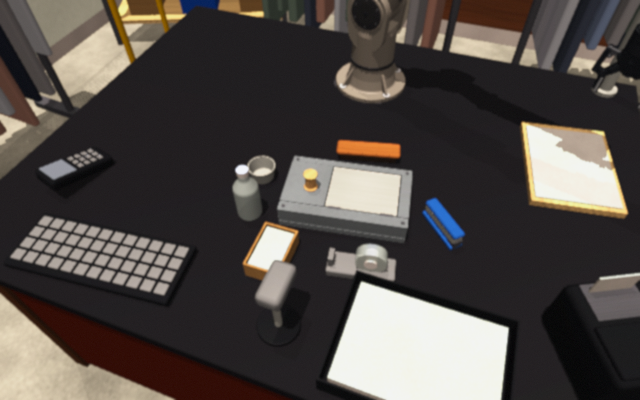

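The top view shows the white lid at about (239,206)-(324,249) inside the grey box. The spool is at (338,210) on the deck, and the brush is in front at (300,303). The scene view agrees. Next I'll compute the box pose from the lid mask.

```bash
cat > h.py <<'E'
from bench import *
import cv2,numpy as np
def ray(info,u,v,z):
    V=np.array(info["view"]);R=V[:3,:3];o=-R.T@V[:3,3]
    d=R.T@np.array([(u-info["cx"])/info["fx"],-(v-info["cy"])/info["fy"],-1])
    return (o+d*(z-o[2])/d[2])[:2]
def ori(yaw,flip=False):
    p=yaw/2+(np.pi/2 if flip else 0)
    return np.pi*np.array([np.cos(p),np.sin(p),0])
E
python3 - <<'E'
from h import *
b=cv2.imread("pics/top.png");i=camera_info("top")
hsv=cv2.cvtColor(b,cv2.COLOR_BGR2HSV)
def rect(m,z,name):
    cs,_=cv2.findContours(m,cv2.RETR_EXTERNAL,cv2.CHAIN_APPROX_NONE)
    c=max(cs,key=cv2.contourArea)[:,0]
    P=np.array([ray(i,*p,z) for p in c])
    r=cv2.minAreaRect((P*1000).astype(np.float32));print(name,r,cv2.boundingRect(c));return r
roi=np.zeros(b.shape[:2],np.uint8);roi[160:285,215:380]=255
roi[160:190,375:]=0
g=b.min(2);print(b[227,282],b[185,300],b[240,345],b[210,338])
rect(((g>165)*roi).astype(np.uint8)&roi,.06,"lid")
roi2=roi.copy();roi2[:,374:]=0;roi2[:168]=0
rect(((g>60)*255).astype(np.uint8)&roi2,.06,"box")
m=cv2.inRange(hsv,(15,70,120),(40,255,255))&roi
rect(m,.106,"spool")
E
```

```text
[217 216 214] [169 173 173] [172 176 176] [170 218 216]
lid ((507.70806884765625, 127.90272521972656), (128.5872039794922, 164.63633728027344), 9.498903274536133) (240, 191, 84, 71)
box ((543.3138427734375, 104.81446838378906), (236.8035430908203, 327.5801696777344), 9.138055801391602) (215, 168, 159, 107)
spool ((532.0648803710938, 12.13193416595459), (27.990943908691406, 11.228616714477539), 62.4292106628418) (330, 208, 13, 10)
```

```bash
cat >> h.py <<'E'
B=np.deg2rad(9.5);X=np.array([np.cos(B),np.sin(B),0]);Y=np.array([-np.sin(B),np.cos(B),0])
H=np.array([.5077,.1279,0])+.065*X   # below hinge, lid mid-width
def P(x,y,ztip): return H+x*X+y*Y+np.array([0,0,ztip+.011])
E
python3 - <<'E'
from h import *
for f in(False,True):
    q=solve_ik(P(-.112,0,.16),ori(B,f));print(f,None if q is None else np.round(q,2))
c=[(q,f) for f in(False,True) if (q:=solve_ik(P(-.112,0,.16),ori(B,f))) is not None]
f=min(c,key=lambda t:abs(t[0][6]))[1];O=ori(B,f)
close();move_ptp(P(-.112,0,.16),O)
movel(P(-.112,0,.075),v=.15)
print(movel(P(-.112,0,.045),v=.02,max_force=14),state()["position"][2]-.011,state()["ft_force"])
movel(P(-.112,0,.17),v=.1)
s=state();print(f,s["clock"],s["position"],s["ft_force"])
cv2.imwrite("pics/w1.png",snapshot("wrist"));cv2.imwrite("pics/t1.png",snapshot("top")[150:300,200:400].repeat(3,0).repeat(3,1))
E
```

```text
False [-0.99  0.21  0.73  2.04 -0.17  0.96 -1.58]
True [-0.7   0.17  0.4   2.03 -0.08  0.95  1.47]
True 0.053091787703037116 [-0.62255931 -1.56599835  7.97926961]
True 5.975 [0.46079407 0.11996752 0.1803021 ] [-0.35438112 -0.34965153  0.41350748]
```

View pics/w1.png

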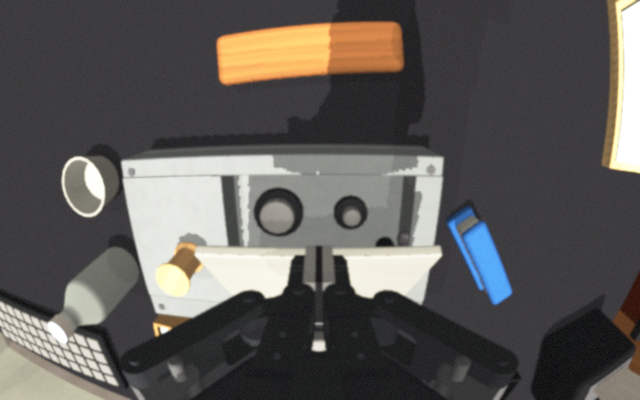

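The wrist view shows the lid ajar, with its free edge at about row 250. The large button is at (278,212) on the robot's right and the small one at (350,212). Next I'll push the lid over.

```bash
python3 - <<'E'
from h import *
movel(P(-.16,0,.17),v=.15);movel(P(-.16,0,.115),v=.15)
def step(x,z,v=.1,mf=20):
    r=movel(P(x,0,z),v=v,max_force=mf);s=state();print(round(x,3),round(z,3),r,s["clock"],np.round(s["ft_force"],1))
    return r
for t in (.68,.95,1.2,1.4,1.57):
    if step(-.13*np.cos(t)-.013,.056+.13*np.sin(t)-.028): break
else:
    step(.012,.156,.06,12); step(.032,.156,.03,6)
    movel(P(-.08,0,.156),v=.15)
    movel(P(-.087,-.036,.13),v=.15)
cv2.imwrite("pics/w2.png",snapshot("wrist"));cv2.imwrite("pics/s2.png",snapshot("scene")[120:270,240:440].repeat(3,0).repeat(3,1))
print(state()["clock"],state()["position"])
E
```

```text
-0.114 0.11 False 7.6667 [-1.3  0.5  0.3]
-0.089 0.134 False 8.1667 [-0.9  0.5 -0.1]
-0.06 0.149 False 8.6417 [-1.9  0.5 -0.3]
-0.035 0.156 False 9.05 [-0.6  0.2  0.3]
-0.013 0.158 False 9.4167 [-0.4  0.  -0.8]
0.012 0.156 False 9.9833 [-0.1  0.5 -0.1]
0.032 0.156 True 10.425 [-1.3 -0.3  1.7]
11.7917 [0.49280591 0.08996424 0.14150832]
```

View pics/w2.png

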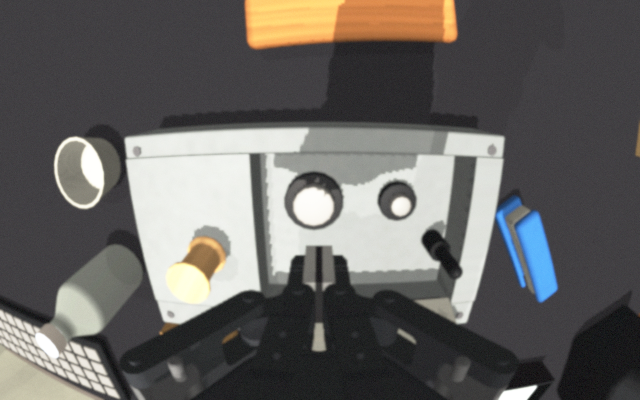

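View pics/s2.png

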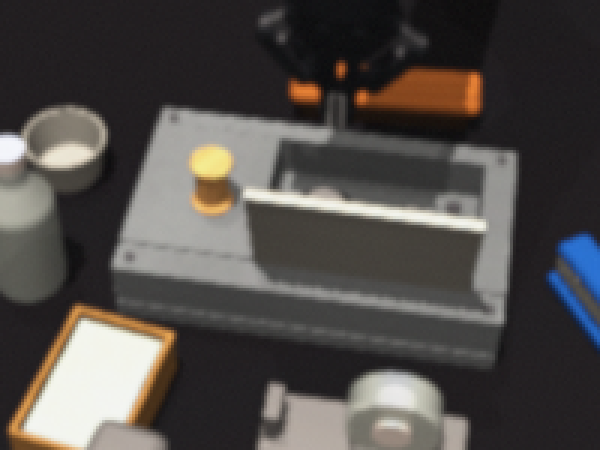

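The lid is open and staying at its stop. The large button's top is at about (315,205) in the wrist image. I'll check that position by ray casting, then press.

```bash
python3 - <<'E'
from h import *
i=camera_info("wrist");V=np.array(i["view"]);R=V[:3,:3];o=-R.T@V[:3,3]
def fish(u,v,z):
    a=np.array([u-i["cx"],v-i["cy"]])/i["fx"];t=np.hypot(*a);e=a/t
    d=R.T@np.array([np.sin(t)*e[0],-np.sin(t)*e[1],-np.cos(t)]);return o+d*(z-o[2])/d[2]
for p in((315,205),(401,207)):
    w=fish(*p,.04)-H;print("rel",w@X,w@Y)
w=fish(315,205,.04)-H;x,y=w@X,w@Y
if np.hypot(x+.087,y+.036)<.008:
    x,y=(x-.087)/2,(y-.036)/2
    movel(P(x,y,.13),v=.1);movel(P(x,y,.046),v=.12)
    print(movel(P(x,y,.028),v=.015,max_force=16),state()["position"][2]-.011,state()["ft_force"])
    sleep(.2)
    movel(P(x,y,.13),v=.1);movel(P(x-.06,y,.25),v=.2)
    cv2.imwrite("pics/w3.png",snapshot("wrist"))
print(state()["clock"],state()["position"])
E
```

```text
rel -0.08445013988766009 -0.037936150597401845
rel -0.08261479683514356 0.03290095635469561
True 0.03405465748818805 [-1.44280664 -0.45189887  7.30943717]
15.9167 [0.43376376 0.07798454 0.25971438]
```

View pics/w3.png

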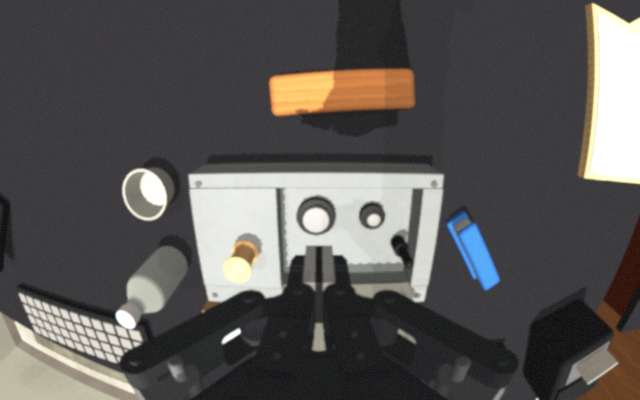

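The lid is still back, with the cavity open. Both buttons are up at (316,217) and (373,217), and the spool and brush haven't moved.

```bash
python3 -c "
from bench import *
print(hand_in())"
```

```text
the job is handed in; nothing more can be done
None
```

I handed the job in at about 16 s: the lid is open against its stop, the larger button was pressed to its stop and came back up, and the smaller button and, as far as the pictures show, the loose things were left alone.

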